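# Turn a telescopic handle round in its clamp and hold it pulled out to the second stop

## Robot

A 6-joint arm with a two-finger parallel gripper is mounted at the origin on a cart in front of the work surface, level with it; the furniture and walls round the work are solid. World frame = base frame: x ahead of the robot, y to its left, z up, the work surface at z = 0. Lengths are in m, angles in rad, forces in N, time in s.
With the tool pointing down it reaches from about 0.3 to 0.875 m from the base axis. Payload 6.4 kg.
Tool frame: the origin (TCP) lies at the very end of the fingers, on their centre line; the grasp point (between the pads) lies 19 mm behind it; z points along the fingers, y is the line along which they close (so a half turn about z gives the same grasp; the last joint's range is limited). The gripper opens to 85 mm and grips with 20 to 120 N. Pads are 22 mm wide; open, the fingers measure 114 mm over their backs; the gripper's body (76 mm by 85 mm) begins 54 mm behind the grasp point. The pads swing forward as they close: fully open they stand 13 mm farther back than shut.
Start: joints at [-1.358, 0.181, 1.607, -0, 1.354, -0.206], TCP at [0.234, -0.525, 0.231] pointing down, gripper open.
Joint ranges: [-2.99, 2.99], [-0.89, 2.07], [0.3, 2.58], [-1.14, 4.28], [0, 2.63], [-3.12, 3.12]. Speed limits (rad/s): [2.57, 2.57, 3.01, 3.14, 3.14, 3.14].

## Interface

Orientations are given as a unit quaternion [w, x, y, z].
In Python, from bench import ctrl gives the robot as it stands.
- The arm moves only by the tool jog_arm, never from a script. Its argument "series" is a list that holds one entry, the list of rows, each a list of 7 numbers: the shift along the tool's x, y, z in mm, then the turn, a rotation vector about the tool's x, y, z in rad, then the finger opening in mm, from 0 to 85.4. In form: [[[tx, ty, tz, rx, ry, rz, gripper], ...]]. A call has exactly 10 rows; each row shifts and turns the commanded pose from where the row before left it, along the tool's axes as they then stand; what a row does not reach is not made up. A row lasts 1/10 s, in which the tool goes at most 50 mm and 8.59 degrees, less where a joint would pass 70% of its speed; a pose out of reach is approached as far as the arm can. A call with a gripper value outside its range is refused whole. The fingers move at their own pace and stop on an object; the grip force is fixed at half the most. Time passes only in rows, so rows that do not move let the fingers close, or fill a call up. It gives the time, the measured TCP pose, the force, the opening and the grip force at its end, in the units of the state.
- ctrl.get_obs(): the state, without advancing time (a new reading comes with each control period).
- ctrl.camera(name): name is "scene" or "top" or "wrist"; returns a dict with "frame" (384x512x3 uint8, blue, green, red), "z_map" (384x512 float32, m along the optical axis (not along the pixel's ray), 0 where there is no reading), "fx", "fy", "cx", "cy" (pixels), "xyz" and "rotation" of the camera in the world. Camera axes: x right, y down, z forward; pixel columns grow to the right and rows downward; lengths in m; the calibration is good to about 2 mm. A picture is of the moment at which its call begins.
- ctrl.hand_in(): hands the job in; it is judged then, once.
The state is a dict: "time_s": time; "q": joint angles; "dq": joint speeds; "joint_efforts": joint torques, N m; "eef_pos": TCP position; "eef_rot": TCP orientation; "wrist_force": force on the tool from outside, world axes, zero at the start; "torque": the same for the moment, N m; "opening": opening from 0.0 (shut) to 1.0 (fully open); "grasp_force": force on a finger pad.
Only numpy, scipy, OpenCV 4.12 (cv2) and the standard library are available. Lean on these libraries where they do the work, as an engineer would, in place of code of your own. Each camera call takes 0.05 s, during which the arm holds its last target. There are 200 camera calls.

## Task

The telescopic duster handle sits in the little clamp with its pull-out end toward the canisters: slide the jaw open, lift the handle out, turn it end for end, set it back down in the clamp and slide the jaw shut on it again. Then squeeze the button on the end grip, pull the tube out past the first stop to the second stop, and finish while still holding it there fully extended with the button squeezed, because it springs back when let go. The handle must stay seated in the shut clamp, and leave the other things on the worktop alone.

Things in the scene. Friction and masses are not known exactly. Their poses are not given: they have to be found in the camera images.
- clamp: Clamp fixed to the worktop; dark base plate 106x124x8 mm, x -72..34, y -62..62 mm. Origin: at worktop level under the centre of the pocket that holds the handle; pocket along y, its floor 8 mm up. Yaw 0: +x away from the robot, +y left. Far side: fixed jaw, a wall at x=+22.6 mm, 22 mm high over the worktop, no lip. End sills at y=+-53 mm, 18 mm high.
- clamp_jaw (a joint): Moving jaw on the clamp's near (-x) side, m: 0 shut, 0.015 fully open (slid to -x). Stays where left; takes about 3 N, a few more when pushing the handle. Shut: face at x=-22.6 mm, 22 mm high over the worktop, 92 mm long, with a lip over the handle's foot, edge at x=-17 mm, that stops lifting. Fully open the lip edge is at x=-32 mm and the handle lifts straight out.
- jaw_tab (a point): Grip point on the jaw's upright black tab, 43 mm over the worktop. Tab: 10 mm thick along the clamp's y, 20 mm along its x, top 50 mm over the worktop. It stands at x=-37 mm (jaw shut), y=+38 mm of the clamp and moves with the jaw. Mind the wall cabinet above and behind the clamp: its underside hangs 0.46 m over the worktop, its front at world x about 0.55 m.
- handle: Loose telescopic handle, 0.25 to 0.45 kg. Grey barrel 96 mm long (x), 30 mm wide (y), its top 50 mm over the underside; foot 96x44x8 mm. Origin: centre of the foot's underside; +x toward the pull-out end, +z up. It starts with +x along the clamp's +y; turned end for end, +x lies along the clamp's -y. Fits the pocket either way round, 5 mm play at each end.
- handle_tube (a joint): How far the tube is out along the handle's +x, m: 0 home, 0.040 first stop, 0.080 second stop (hard end). A spring pulls it home with 1 to 2 N. With the button out a latch blocks the tube at home and again at the first stop; with the button kept squeezed fully in it runs freely to the second stop.
- end_grip (a point): Centre of the black end grip on the tube: block 30 mm long (handle's x), 26 mm wide (y), 40 mm high; 30 mm above the handle's underside and, tube home, 68 mm along the handle's +x from its origin (148 mm at the second stop). Axes as the handle.
- handle_button (a joint): Steel spring button in the middle of the end grip's -y face (handle axes), 16 mm long x 20 mm high; m: 0 out (5 mm proud, 31 mm across grip and button), 0.005 in, flush. Fully in takes about 4.5 N: two fingers closed on the grip's y faces squeeze it in.
- tin: Food tin 75 mm across, 58 mm high, bystander; origin under its centre.
- glass: Clear drinking glass 63 mm across, 87 mm high, bystander; origin under its centre.
- spice_bottle: Glass spice bottle with black cap, 52 mm across, 100 mm high, bystander; origin under its centre.
- matchbox: Matchbox 36 x 53 x 15 mm lying flat, bystander; origin under its centre.
- small_mill: Small glass salt mill 44 mm across, 90 mm high, bystander; origin under its centre.

How it is judged:
On the way, in this order (a step that is already met when the one before it is completed fails the run):
1. the jaw is slid open (value of joint clamp_jaw above 0.009 m), for 0.1 s.
2. the handle is lifted out of the clamp (z of handle in the frame of clamp above 0.03 m), for 0.1 s.
3. the handle lies turned end for end in the clamp, tube still home, and the jaw is shut on it (x of handle in the frame of clamp between -0.006 and 0.006 m and y of handle in the frame of clamp between -0.008 and 0.008 m and z of handle in the frame of clamp below 0.012 m and angle between handle's own z axis and vertical below 0.06 rad and y of end_grip in the frame of clamp below -0.05 m and value of joint clamp_jaw below 0.004 m and value of joint handle_tube below 0.01 m), for 0.2 s.
At the end, for the whole second after the job is handed in: Handle seated level in the clamp (6 mm across, 8 mm along, under 4 mm off the floor, 0.06 rad tilt), pull-out end toward the clamp's -y, jaw within 4 mm of shut; tube out over 75 of 80 mm; fingers hold the end grip (over 2 N) with the button in over 3.5 mm (x of handle in the frame of clamp between -0.006 and 0.006 m and y of handle in the frame of clamp between -0.008 and 0.008 m and z of handle in the frame of clamp below 0.012 m and angle between handle's own z axis and vertical below 0.06 rad and y of end_grip in the frame of clamp below -0.05 m and value of joint clamp_jaw below 0.004 m and value of joint handle_tube above 0.075 m and value of joint handle_button above 0.0035 m and contact force between the fingers and handle_tube above 2 N); the arm keeps its last pose, push and grip.
It fails at once if a bystander is pushed more than 25 mm or knocked over (distance of any of tin, glass, spice_bottle, matchbox, small_mill from where it was at the start of the episode above 0.025 m or angle between any of tin, glass, spice_bottle, matchbox, small_mill's own z axis and vertical above 0.6 rad).
It also fails if it takes over 72 s, if anything falls off the work surface, if the arm or the gripper's body presses on something with over 40 N, if the wrist force passes 120 N, or if a joint passes its speed limit or range.

## Working session

There is one attempt and no reset: what is moved stays moved. The work goes in short steps, Python scripts to look and compute and a tool call to move; the robot and the scene stay as the last step left them, time stands still between calls to the robot, and variables do not carry over. Pictures are saved under pics/ and viewed, at most 10 in all, crops included, and the job is handed in when it is done.

Besides the shell and the picture viewer there is one more tool, called after ">>>" as name(argument=value, ...), one argument or row to a line, values as JSON. jog_arm: Moves the arm, as the interface text tells. Its arguments: {"type":"object","properties":{"series":{"type":"array"}},"required":["series"]}

```bash
mkdir -p pics; ls; cat > h.py <<'E'
import numpy as np, cv2
from bench import ctrl
def snap(n,f):
    c=ctrl.camera(n); np.savez(''+f+'.npz',**c); cv2.imwrite(f'pics/{f}.png',c['frame']); return c
def ray(c,u,v):
    R=np.array(c['rotation'])
    return R@np.array([(u-c['cx'])/c['fx'],(v-c['cy'])/c['fy'],1.])
def pt(c,u,v,r=1):
    z=c['z_map'][int(v)-r:int(v)+r+1,int(u)-r:int(u)+r+1]; z=np.median(z[z>0]) if (z>0).any() else np.nan
    return np.array(c['xyz'])+z*ray(c,u,v)
def atz(c,u,v,z):
    d=ray(c,u,v); o=np.array(c['xyz']); return o+d*(z-o[2])/d[2]
E
python3 - <<'E'
from h import *
a=snap('scene','s0'); b=snap('top','t0')
cv2.imwrite('pics/both.png',np.hstack([cv2.resize(a['frame'],(400,300)),cv2.resize(b['frame'],(400,300))]))
for c in(a,b): print(c['xyz'],np.round(c['rotation'],3).tolist(),c['fx'],c['cx'],c['cy'])
print(ctrl.get_obs())
E
```

```text
pics
[ 0.70975912 -0.67390388  0.40538536] [-0.548, 0.831, 0.079, -0.058] 372.3057221650331 253.455609294377 190.79574049687128
[0.36550035 0.07234556 1.07691896] [0.074, -0.703, 0.705, -0.065] 463.00482556375306 267.46843850471964 191.65777707693823
{'time_s': 0.1, 'q': array([-1.35829786e+00,  1.81489574e-01,  1.60792954e+00,  1.60315036e-05,
        1.35379657e+00, -2.06231211e-01]), 'dq': array([-0.00063768, -0.00177635, -0.00383883, -0.0014437 ,  0.00013767,
       -0.00094735]), 'joint_efforts': array([-2.36058786e-04, -4.45881701e+01, -3.52237952e+01, -4.03937174e-04,
        4.22375451e-03, -1.42339022e-05]), 'eef_pos': array([ 0.2337427, -0.5247921,  0.230451 ]), 'eef_rot': array([-8.11534861e-04,  9.78163161e-01,  2.07836888e-01,  5.28334371e-06]), 'wrist_force': array([ 0.29621485, -0.00151441, -0.43468476]), 'torque': array([-0.03605482,  0.01461244,  0.00070422]), 'grasp_force': 0.0, 'opening': 1.0048288772752196}
```

View pics/t0.png

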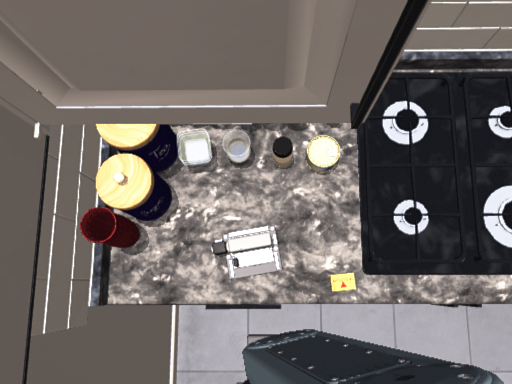

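View pics/s0.png

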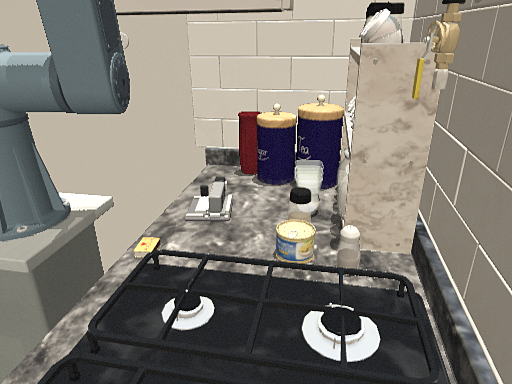

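The top view shows the clamp at about (250,252) with the end grip at (220,247), on the left (+y) side toward the canisters. The scene view shows the clamp at about (212,202), and the matchbox is at top (343,282). `rotation` is a quaternion. Next I'll enlarge both.

```bash
sed -i "s/R=np.array(c\['rotation'\])/w,x,y,z=c['rotation']; R=Rot.from_quat([x,y,z,w]).as_matrix()/; 1a from scipy.spatial.transform import Rotation as Rot" h.py
python3 - <<'E'
from h import *
a=np.load('s0.npz');b=np.load('t0.npz')
A=cv2.resize(b['frame'][218:284,205:290],None,fx=6,fy=6,interpolation=cv2.INTER_CUBIC)
B=cv2.resize(a['frame'][172:226,180:240],None,fx=4.5,fy=4.5,interpolation=cv2.INTER_CUBIC)
o=np.zeros((A.shape[0],A.shape[1]+B.shape[1],3),np.uint8);o[:,:A.shape[1]]=A;o[:B.shape[0],A.shape[1]:]=B
print(o.shape);cv2.imwrite('pics/crop.png',o)
# height map from top
v,u=np.mgrid[218:290,200:360]
P=np.array([[pt(b,x,y,0) for x in range(200,360)] for y in range(218,290)])
np.save('P.npy',P); z=P[...,2]
for lo,hi in((.004,.013),(.015,.026),(.03,.049),(.05,.07)):
    m=(z>lo)&(z<hi); q=P[m]; print(lo,hi,m.sum(),q.min(0).round(3),q.max(0).round(3),np.median(q,0).round(3))
E
```

```text
(396, 780, 3)
0.004 0.013 1408 [ 0.354 -0.123  0.004] [0.517 0.244 0.013] [0.408 0.092 0.007]
0.015 0.026 1153 [ 0.354 -0.109  0.015] [0.495 0.194 0.026] [0.423 0.101 0.021]
0.03 0.049 86 [0.404 0.078 0.03 ] [0.462 0.212 0.049] [0.439 0.166 0.044]
0.05 0.07 787 [0.404 0.078 0.05 ] [0.478 0.208 0.065] [0.453 0.142 0.058]
```

View pics/crop.png

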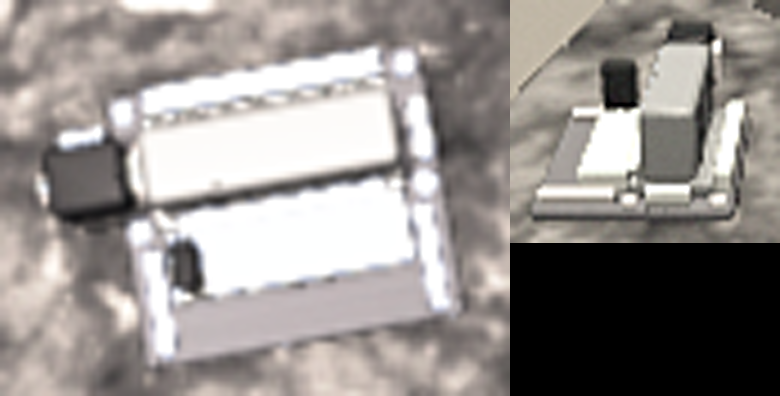

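The crop shows the barrel corners at crop px (143,127), (388,88), (398,160) and (148,205). The tab top is at (187,265), and the grip is at (87,180) with the steel button on its far side.

```bash
python3 - <<'E'
from h import *
b=np.load('t0.npz')
f=lambda x,y,z: atz(b,205+(x+.5)/6-.5,218+(y+.5)/6-.5,z)
P=np.load('P.npy'); z=P[...,2]
Z=np.median(z[(z>.053)&(z<.064)]); print('top z',Z)
c=[f(x,y,.058) for x,y in((143,127),(388,88),(398,160),(148,205))]
print('barrel',np.round(c,4).tolist(),np.mean(c,0))
d1=c[0]-c[1];d2=c[3]-c[2]; print('yaw', [np.degrees(np.arctan2(-d[0],d[1])) for d in(d1,d2)], np.linalg.norm(d1),np.linalg.norm(d2))
m=(z>.052)&(z<.07); r=cv2.minAreaRect(P[m][:,:2].astype(np.float32)); print('rect',r)
print('tab',f(187,265,.050)); print('grip',f(87,180,.058))
# base plate corners z=.008 and sills
for n,x,y,zz in(('plateNL',180,360,.008),('plateNR',430,308,.008),('sillNL',157,360,.018),('sillNR',450,308,.018),('sillFL',122,100,.018),('sillFR',402,50,.018)): print(n,f(x,y,zz).round(4))
# all bystanders / scene check from second view
a=np.load('s0.npz'); g=lambda x,y:(180+(x-510+.5)/4.5-.5,172+(y+.5)/4.5-.5)
for n,x,y,zz in(('tabtop',619,62,.05),('barrel top nearR',643,108,.058),('barrel nearfar',692,115,.058)):
  u,v=g(x,y); print(n,atz(a,u,v,zz).round(4),pt(a,round(u),round(v),0).round(4))
E
```

```text
top z 0.058389949313788825
barrel [[0.4628, 0.1718, 0.058], [0.4769, 0.0819, 0.058], [0.4505, 0.0783, 0.058], [0.4344, 0.1696, 0.058]] [0.4561789  0.12539303 0.058     ]
yaw [np.float64(8.91060341812516), np.float64(10.040392729586925)] 0.09104376474556787 0.09270869963258378
rect ((0.4409399628639221, 0.14071759581565857), (0.056413982063531876, 0.13046658039093018), 10.134021759033203)
tab [0.41305259 0.15570818 0.05      ]
grip [0.44351971 0.19204232 0.058     ]
plateNL [0.3794 0.1613 0.008 ]
plateNR [0.3987 0.0666 0.008 ]
sillNL [0.3793 0.1691 0.018 ]
sillNR [0.3983 0.0591 0.018 ]
sillFL [0.477  0.1839 0.018 ]
sillFR [0.4959 0.0769 0.018 ]
tabtop [0.4142 0.1553 0.05  ] [0.4142 0.1568 0.0505]
barrel top nearR [0.4527 0.0788 0.058 ] [0.4523 0.0789 0.0569]
barrel nearfar [0.4801 0.0746 0.058 ] [0.4768 0.0849 0.0537]
```

>>> jog_arm(
  series=[
    [[0,0,0,0,0,0.124,60],[0,0,0,0,0,0.124,60],[10,-20,0,0,0,0,60],[18,-40,0,0,0,0,60],[18,-40,0,0,0,0,60],[18,-40,0,0,0,0,60],[18,-40,0,0,0,0,60],[18,-40,0,0,0,0,60],[18,-40,0,0,0,0,60],[18,-40,0,0,0,0,60]],
  ],
)

```text
time_s: 1.1
eef_pos: [0.3168, -0.2047, 0.231]
eef_rot: [-0.0, 0.996, 0.085, 0.0]
wrist_force: [1.2, -0.5, 0.5]
opening: 0.705
grasp_force: 0.0
```

>>> jog_arm(
  series=[
    [[18,-40,0,0,0,0,60],[18,-40,0,0,0,0,60],[18,-40,0,0,0,0,60],[18,-40,0,0,0,0,60],[18,-40,0,0,0,0,60],[18,-40,0,0,0,0,60],[18,-40,0,0,0,0,60],[14,-35,0,0,0,0,60],[7,-15,0,0,0,0,60],[0,0,0,0,0,0,60]],
  ],
)

```text
time_s: 2.1
eef_pos: [0.4054, 0.1455, 0.2309]
eef_rot: [-0.0, 0.996, 0.087, -0.0]
wrist_force: [-0.0, -0.4, 0.3]
opening: 0.704
grasp_force: 0.0
```

```bash
cat >> h.py <<'E'
def go(x,y,z,ang):
    o=ctrl.get_obs(); w,a,b,c=o['eef_rot']; R=Rot.from_quat([a,b,c,w]).as_matrix()
    A=np.radians(ang); T=np.array([[np.cos(A),np.sin(A),0],[np.sin(A),-np.cos(A),0],[0,0,-1]])
    d=np.array([x,y,z])-o['eef_pos']
    print('t',o['time_s'],'pos',o['eef_pos'].round(4),'xang',np.degrees(np.arctan2(R[1,0],R[0,0])).round(2),'tiltz',R[:,2].round(3),'q6',o['q'][5].round(3),'F',o['wrist_force'].round(1),'open',round(o['opening']*85.4,1),'gf',o['grasp_force'])
    print(' shift in current tool mm',(R.T@d*1e3).round(1),'in target tool mm',(T.T@d*1e3).round(1),'rotvec',Rot.from_matrix(R.T@T).as_rotvec().round(3))
    return R
C=np.array([.4562,.1254]);YAW=np.radians(9.8)
def cl(x,y):
    c,s=np.cos(YAW),np.sin(YAW); return C+np.array([c*x-s*y,s*x+c*y])/1e3
E
python3 - <<'E'
from h import *
c=snap('wrist','w1')
print(c['xyz'],c['rotation'],c['fx'])
go(*cl(-37,38),.10,9.8)
E
```

```text
[0.47665623 0.15831156 0.37388292] [ 0.11126687  0.75830461 -0.63543716 -0.09387984] 319.0943518198126
t 2.15 pos [0.4052 0.1442 0.2308] xang 9.94 tiltz [-0.001 -0.    -1.   ] q6 1.462 F [-0.5 -0.3  0.1] open 59.8 gf 0.0
 shift in current tool mm [ 10.3 -10.7 130.8] in target tool mm [ 10.1 -10.8 130.8] rotvec [0.    0.001 0.002]
```

View pics/w1.png

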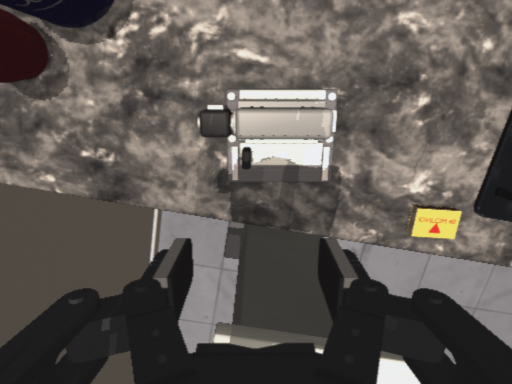

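The wrist view shows the barrel at roughly u 232–331, v 108–138, the tab at (247,158), the end grip at (215,122), and the sill dots at (231,97), (332,97), (232,139) and (330,139). I'll triangulate these against the top view.

```bash
python3 - <<'E'
from h import *
c=dict(np.load('w1.npz'))
for n,u,v,z in(('tab',247,155,.05),('grip',215,122,.058),('dFL',231,97,.018),('dFR',332,97,.018),('dNL',232,139,.018),('dNR',330,139,.018),('barC',283,122,.058)):
    print(n,atz(c,u,v,z).round(4),pt(c,u,v,0).round(4))
print('pred tab',cl(-37,38),'sillL',cl(0,53),'R',cl(0,-53),'grip',cl(0,68))
# two-view heights: triangulate tab, grip, barrel centre with top camera
b=dict(np.load('t0.npz'))
for n,x,y,u,v in(('tab',187,262,247,155),('grip',87,180,215,122),('bar',268,145,283,122)):
    o1,d1=np.array(b['xyz']),ray(b,205+(x+.5)/6-.5,218+(y+.5)/6-.5);o2,d2=np.array(c['xyz']),ray(c,u,v)
    s=np.linalg.lstsq(np.c_[d1,-d2],o2-o1,rcond=None)[0];print('tri',n,(o1+s[0]*d1).round(4),(o2+s[1]*d2).round(4))
cv2.imwrite('pics/w1c.png',cv2.resize(c['frame'][80:190,190:345],None,fx=5,fy=5,interpolation=cv2.INTER_CUBIC))
E
```

```text
tab [0.4178 0.1566 0.05  ] [0.4179 0.1566 0.0509]
grip [0.4456 0.1926 0.058 ] [0.4456 0.1927 0.0579]
dFL [0.4707 0.1838 0.018 ] [0.4706 0.1843 0.0111]
dFR [0.4896 0.0775 0.018 ] [0.4898 0.0757 0.0103]
dNL [0.4267 0.1758 0.018 ] [0.4256 0.1762 0.0099]
dNR [0.4457 0.0688 0.018 ] [0.4452 0.0673 0.012 ]
barC [0.4572 0.1277 0.058 ] [0.4572 0.1278 0.0591]
pred tab [0.41327195 0.15654775] sillL [0.4471789  0.17762662] R [0.4652211  0.07317338] grip [0.44462575 0.19240774]
tri tab [0.4149 0.1569 0.0349] [0.415  0.1565 0.0349]
tri grip [0.4445 0.1935 0.0457] [0.4444 0.194  0.0457]
tri bar [0.457  0.1264 0.0485] [0.4566 0.1268 0.0485]
```

View pics/w1c.png

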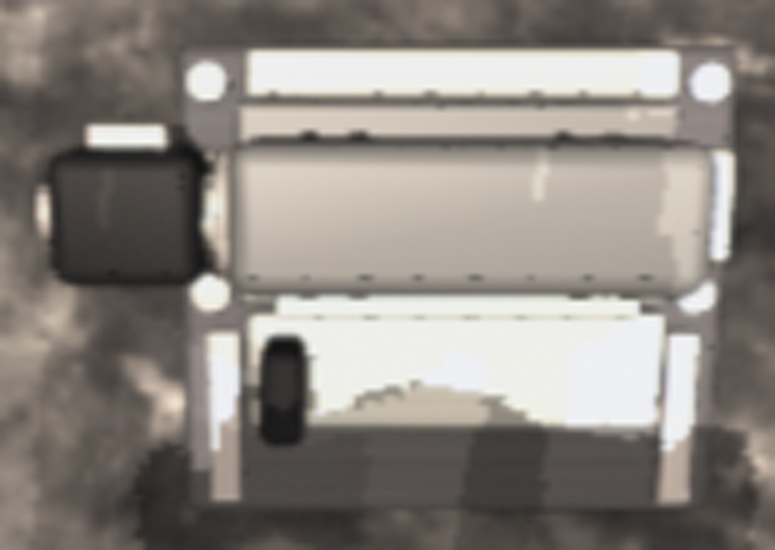

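The crop confirms the model: tab-top centre at about (246.6,159), and grip at (215.4,123) with the button on the far side. The clamp pose agrees to about 1 mm, so I'm descending onto the tab.

>>> jog_arm(
  series=[
    [[5,-5,20,0,0,0,45],[5,-6,30,0,0,0,45],[0,0,35,0,0,0,45],[0,0,35,0,0,0,45],[0,0,30,0,0,0,45],[0,0,25,0,0,0,45],[0,0,15,0,0,0,45],[0,0,8,0,0,0,45],[0,0,4,0,0,0,45],[0,0,0,0,0,0,45]],
  ],
)

```text
time_s: 3.15
eef_pos: [0.4138, 0.1556, 0.0294]
eef_rot: [0.0, 0.996, 0.085, 0.0]
wrist_force: [-0.4, -1.5, -0.1]
opening: 0.527
grasp_force: 0.0
```

```bash
python3 - <<'E'
from h import *
go(*cl(-37,38),.029,9.8)
E
```

```text
t 3.15 pos [0.4138 0.1556 0.0294] xang 9.74 tiltz [ 0. -0. -1.] q6 1.491 F [-0.4 -1.5 -0.1] open 45.0 gf 0.0
 shift in current tool mm [-0.4 -1.   0.4] in target tool mm [-0.4 -1.   0.4] rotvec [ 0.     0.    -0.001]
```

Close on the tab, then pull 16 mm toward −x.

>>> jog_arm(
  series=[
    [[0,-1,0,0,0,0,0],[0,0,0,0,0,0,0],[0,0,0,0,0,0,0],[0,0,0,0,0,0,0],[0,0,0,0,0,0,0],[0,0,0,0,0,0,0],[-2,0,0,0,0,0,0],[-3,0,0,0,0,0,0],[-4,0,0,0,0,0,0],[-3,0,0,0,0,0,0]],
  ],
)

```text
time_s: 4.15
eef_pos: [0.4029, 0.155, 0.0302]
eef_rot: [0.0, 0.996, 0.085, 0.002]
wrist_force: [3.6, -2.1, 6.2]
opening: 0.101
grasp_force: 59.6
```

>>> jog_arm(
  series=[
    [[-2,0,0,0,0,0,0],[-1,0,0,0,0,0,0],[0,0,0,0,0,0,0],[0,0,0,0,0,0,0],[0,0,0,0,0,0,0],[0,0,0,0,0,0,0],[0,0,0,0,0,0,0],[0,0,0,0,0,0,0],[0,0,0,0,0,0,0],[0,0,0,0,0,0,0]],
  ],
)

```text
time_s: 5.15
eef_pos: [0.3997, 0.1545, 0.0302]
eef_rot: [0.0, 0.996, 0.085, 0.001]
wrist_force: [2.7, -2.0, 7.5]
opening: 0.103
grasp_force: 59.7
```

```bash
python3 - <<'E'
from h import *
go(*cl(-52,38),.029,9.8)
E
```

```text
t 5.15 pos [0.3997 0.1545 0.0302] xang 9.8 tiltz [ 0.002 -0.    -1.   ] q6 1.491 F [ 2.7 -2.   7.5] open 8.8 gf 59.747257232666016
 shift in current tool mm [-1.3  0.3  1.2] in target tool mm [-1.3  0.3  1.2] rotvec [ 0.001 -0.002 -0.   ]
```

>>> jog_arm(
  series=[
    [[-1,0,0,0,0,0,0],[0,0,0,0,0,0,0],[0,0,0,0,0,0,60],[0,0,0,0,0,0,60],[0,0,0,0,0,0,60],[0,0,0,0,0,0,60],[0,0,-10,0,0,0,60],[0,0,-30,0,0,0,60],[0,0,-40,0,0,0,60],[0,0,-40,0,0,0,70]],
  ],
)

```text
time_s: 6.15
eef_pos: [0.397, 0.1544, 0.1509]
eef_rot: [-0.0, 0.996, 0.085, -0.001]
wrist_force: [0.6, 0.2, -0.3]
opening: 0.819
grasp_force: 0.0
```

>>> jog_arm(
  series=[
    [[0,0,0,0,0,-0.143,70],[0,0,0,0,0,-0.143,70],[0,0,0,0,0,-0.143,70],[0,0,0,0,0,-0.143,70],[0,0,0,0,0,-0.143,70],[0,0,0,0,0,-0.143,70],[0,0,0,0,0,-0.143,70],[0,0,0,0,0,-0.143,70],[0,0,0,0,0,-0.143,70],[0,0,0,0,0,-0.143,70]],
  ],
)

```text
time_s: 7.15
eef_pos: [0.3976, 0.1545, 0.1499]
eef_rot: [0.0, 0.694, 0.72, 0.0]
wrist_force: [-0.7, -0.4, 0.1]
opening: 0.817
grasp_force: 0.0
```

```bash
python3 - <<'E'
from h import *
go(*cl(0,8),.10,99.8)
c=snap('wrist','w2')
cv2.imwrite('pics/w2c.png',c['frame'])
E
```

```text
t 7.15 pos [0.3976 0.1545 0.1499] xang 92.06 tiltz [ 0.  0. -1.] q6 0.055 F [-0.7 -0.4  0.1] open 69.8 gf 0.0
 shift in current tool mm [-23.2  56.5  49.9] in target tool mm [-30.6  52.8  49.9] rotvec [ 0.    -0.    -0.135]
```

View pics/w2c.png

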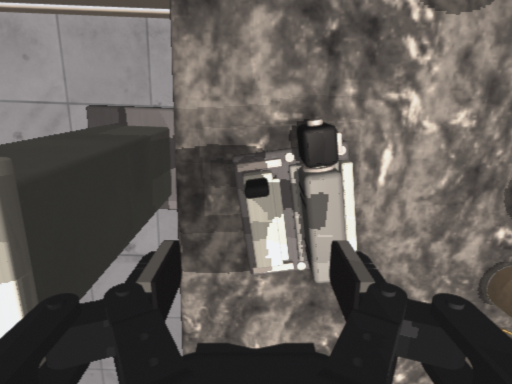

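The jaw is open: the tab at (257,187) now stands away from the barrel, and there is a gap beside the foot. Turning the last bit and moving over the barrel.

>>> jog_arm(
  series=[
    [[0,0,0,0,0,-0.135,70],[-6,10,0,0,0,0,70],[-10,18,5,0,0,0,70],[-10,18,10,0,0,0,70],[-5,7,15,0,0,0,70],[0,0,20,0,0,0,70],[0,0,0,0,0,0,70],[0,0,0,0,0,0,70],[0,0,0,0,0,0,70],[0,0,0,0,0,0,70]],
  ],
)

```text
time_s: 8.2
eef_pos: [0.4558, 0.1327, 0.1004]
eef_rot: [0.001, 0.647, 0.763, 0.001]
wrist_force: [0.0, -1.4, 0.5]
opening: 0.818
grasp_force: 0.0
```

```bash
python3 - <<'E'
from h import *
go(*cl(0,8),.029,99.8)
c=snap('wrist','w3')
E
```

```text
t 8.2 pos [0.4558 0.1327 0.1004] xang 99.42 tiltz [ 0.002  0.    -1.   ] q6 -0.132 F [ 0.  -1.4  0.5] open 69.8 gf 0.0
 shift in current tool mm [ 0.8 -1.  71.4] in target tool mm [ 0.8 -0.9 71.4] rotvec [ 0.002  0.    -0.007]
```

View pics/w3.png

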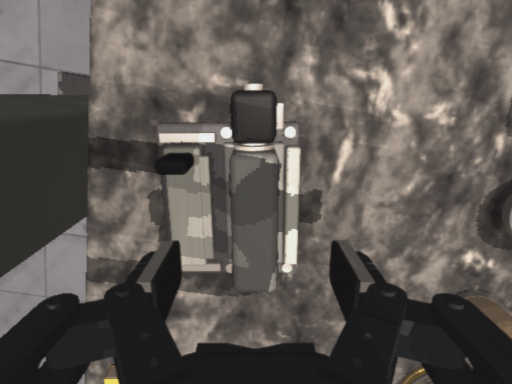

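The barrel (u 231–278) is centred between the fingers (u 180–332) and parallel to them. Descending and gripping.

>>> jog_arm(
  series=[
    [[0,-1,10,0,0,-0.006,70],[0,0,20,0,0,0,60],[0,0,20,0,0,0,60],[0,0,12,0,0,0,60],[0,0,6,0,0,0,60],[0,0,3,0,0,0,60],[0,0,0,0,0,0,60],[0,0,0,0,0,0,25],[0,0,0,0,0,0,20],[0,0,0,0,0,0,20]],
  ],
)

```text
time_s: 9.25
eef_pos: [0.4549, 0.1324, 0.0292]
eef_rot: [0.001, 0.644, 0.765, 0.001]
wrist_force: [-0.8, 0.3, 3.8]
opening: 0.341
grasp_force: 60.0
```

>>> jog_arm(
  series=[
    [[0,0,0,0,0,0,20],[0,0,0,0,0,0,20],[0,0,0,0,0,0,20],[0,0,0,0,0,0,20],[0,0,-2,0,0,0,20],[0,0,-4,0,0,0,20],[0,0,-4,0,0,0,20],[0,0,-4,0,0,0,20],[0,0,0,0,0,0,20],[0,0,0,0,0,0,20]],
  ],
)

```text
time_s: 10.25
eef_pos: [0.4542, 0.1324, 0.0424]
eef_rot: [0.0, 0.644, 0.765, 0.0]
wrist_force: [-0.6, -0.1, -2.5]
opening: 0.338
grasp_force: 59.5
```

```bash
python3 - <<'E'
from h import *
go(*cl(0,8),.029,99.8)
E
```

```text
t 10.25 pos [0.4542 0.1324 0.0424] xang 99.8 tiltz [ 0.  0. -1.] q6 -0.139 F [-0.6 -0.1 -2.5] open 28.9 gf 59.47028160095215
 shift in current tool mm [ 0.8  0.8 13.4] in target tool mm [ 0.8  0.8 13.4] rotvec [ 0.  0. -0.]
```

>>> jog_arm(
  series=[
    [[0,0,-10,0,0,0,20],[0,0,-20,0,0,0,20],[0,0,-25,0,0,0,20],[0,0,-20,0,0,0,20],[0,0,-5,0,0,0.05,20],[0,0,0,0,0,0.1,20],[0,0,0,0,0,0.14,20],[0,0,0,0,0,0.14,20],[0,0,0,0,0,0.14,20],[0,0,0,0,0,0.14,20]],
  ],
)

```text
time_s: 11.25
eef_pos: [0.454, 0.1324, 0.1228]
eef_rot: [0.0, 0.871, 0.491, 0.0]
wrist_force: [0.9, 0.1, -3.1]
opening: 0.336
grasp_force: 59.7
```

>>> jog_arm(
  series=[
    [[0,0,0,0,0,0.14,20],[0,0,0,0,0,0.14,20],[0,0,0,0,0,0.14,20],[0,0,0,0,0,0.14,20],[0,0,0,0,0,0.14,20],[0,0,0,0,0,0.14,20],[0,0,0,0,0,0.14,20],[0,0,0,0,0,0.14,20],[0,0,0,0,0,0.14,20],[0,0,0,0,0,0.14,20]],
  ],
)

```text
time_s: 12.25
eef_pos: [0.454, 0.1324, 0.1227]
eef_rot: [-0.0, 0.983, -0.186, -0.0]
wrist_force: [0.5, -0.2, -2.8]
opening: 0.343
grasp_force: 59.7
```

>>> jog_arm(
  series=[
    [[0,0,0,0,0,0.14,20],[0,0,0,0,0,0.14,20],[0,0,0,0,0,0.14,20],[0,0,0,0,0,0.14,20],[0,0,0,0,0,0.14,20],[0,0,0,0,0,0.14,20],[0,0,0,0,0,0.13,20],[0,0,0,0,0,0,20],[0,0,0,0,0,0,20],[0,0,0,0,0,0,20]],
  ],
)

```text
time_s: 13.25
eef_pos: [0.4541, 0.1324, 0.1225]
eef_rot: [-0.0, 0.785, -0.619, 0.0]
wrist_force: [0.5, -0.3, -2.8]
opening: 0.341
grasp_force: 59.7
```

```bash
python3 - <<'E'
from h import *
go(*cl(-2,-7),.031,-80.2)
c=snap('wrist','w4')
E
```

```text
t 13.25 pos [0.4541 0.1324 0.1225] xang -76.53 tiltz [ 0.  0. -1.] q6 2.938 F [ 0.5 -0.3 -2.8] open 29.1 gf 59.71812844276428
 shift in current tool mm [14.2  2.  91.5] in target tool mm [14.3  1.1 91.5] rotvec [-0.     0.     0.064]
```

View pics/w4.png

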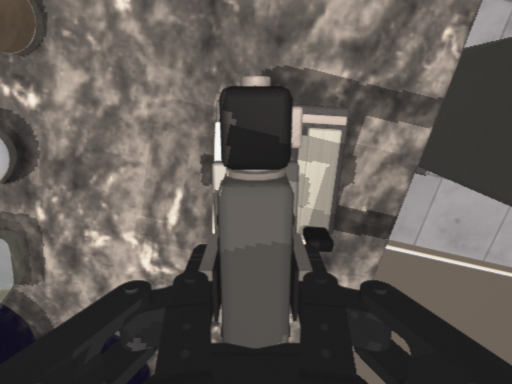

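The handle is turned and still aligned with the tool, with the grip at (256,127) toward −y. Now I'll align and lower it part way.

>>> jog_arm(
  series=[
    [[0,0,0,0,0,0.064,20],[5,1,0,0,0,0,20],[6,0,10,0,0,0,20],[3,0,20,0,0,0,20],[0,0,20,0,0,0,20],[0,0,10,0,0,0,20],[0,0,0,0,0,0,20],[0,0,0,0,0,0,20],[0,0,0,0,0,0,20],[0,0,0,0,0,0,20]],
  ],
)

```text
time_s: 14.3
eef_pos: [0.4563, 0.1185, 0.0632]
eef_rot: [-0.001, 0.764, -0.645, 0.001]
wrist_force: [-0.1, -0.1, -3.0]
opening: 0.337
grasp_force: 59.7
```

```bash
python3 - <<'E'
from h import *
go(*cl(-2,-7),.031,-80.2)
E
```

```text
t 14.3 pos [0.4563 0.1185 0.0632] xang -80.32 tiltz [ 0.002 -0.    -1.   ] q6 2.974 F [-0.1 -0.1 -3. ] open 28.8 gf 59.70276653766632
 shift in current tool mm [ 0.1  0.9 32.2] in target tool mm [ 0.1  0.9 32.2] rotvec [-0.002 -0.    -0.002]
```

>>> jog_arm(
  series=[
    [[0,1,6,0,0,0,20],[0,0,7,0,0,0,20],[0,0,6,0,0,0,20],[0,0,4,0,0,0,20],[0,0,3,0,0,0,20],[0,0,2,0,0,0,20],[0,0,2,0,0,0,20],[0,0,2,0,0,0,20],[0,0,0,0,0,0,20],[0,0,0,0,0,0,20]],
  ],
)

```text
time_s: 15.3
eef_pos: [0.4545, 0.1182, 0.0304]
eef_rot: [-0.0, 0.764, -0.645, 0.0]
wrist_force: [0.4, 0.8, -3.4]
opening: 0.341
grasp_force: 59.7
```

```bash
python3 - <<'E'
from h import *
go(*cl(-2,-7),.029,-80.2)
E
```

```text
t 15.3 pos [0.4545 0.1182 0.0304] xang -80.34 tiltz [ 0. -0. -1.] q6 2.974 F [ 0.4  0.8 -3.4] open 29.1 gf 59.70251441001892
 shift in current tool mm [ 0.2 -0.9  1.4] in target tool mm [ 0.2 -0.9  1.4] rotvec [-0.    -0.    -0.002]
```

>>> jog_arm(
  series=[
    [[0,-1,1,0,0,0,20],[0,0,1,0,0,0,20],[0,0,0,0,0,0,20],[0,0,0,0,0,0,60],[0,0,0,0,0,0,60],[0,0,0,0,0,0,60],[0,0,0,0,0,0,60],[0,0,0,0,0,0,60],[0,0,-10,0,0,0,60],[0,0,-30,0,0,0,60]],
  ],
)

```text
time_s: 16.3
eef_pos: [0.453, 0.1183, 0.0669]
eef_rot: [0.002, 0.764, -0.645, -0.002]
wrist_force: [0.1, -0.4, 0.6]
opening: 0.705
grasp_force: 0.0
```

>>> jog_arm(
  series=[
    [[0,0,-40,0,0,-0.05,60],[0,0,-40,0,0,-0.14,60],[0,0,0,0,0,-0.14,60],[0,0,0,0,0,-0.14,60],[0,0,0,0,0,-0.14,60],[0,0,0,0,0,-0.14,60],[0,0,0,0,0,-0.14,60],[0,0,0,0,0,-0.14,50],[0,0,0,0,0,-0.14,50],[0,0,0,0,0,-0.14,50]],
  ],
)

```text
time_s: 17.3
eef_pos: [0.4555, 0.1184, 0.149]
eef_rot: [-0.0, 0.999, -0.043, 0.0]
wrist_force: [0.6, -0.2, -0.2]
opening: 0.582
grasp_force: 0.0
```

```bash
python3 - <<'E'
from h import *
go(*cl(-51,38),.029,9.8)
t=snap('top','t1'); c=snap('wrist','w5')
print(t['z_map'].shape)
cv2.imwrite('pics/w5.png',np.hstack([cv2.resize(c['frame'],(400,300)),cv2.resize(t['frame'][218:284,200:288],(400,300),interpolation=cv2.INTER_CUBIC)]))
E
```

```text
t 17.3 pos [0.4555 0.1184 0.149 ] xang -4.95 tiltz [ 0.001  0.    -1.   ] q6 1.659 F [ 0.6 -0.2 -0.2] open 49.7 gf 0.0
 shift in current tool mm [-59.  -30.8 120. ] in target tool mm [-49.1 -44.7 120. ] rotvec [ 0.    -0.001 -0.257]
(384, 512)
```

View pics/w5.png

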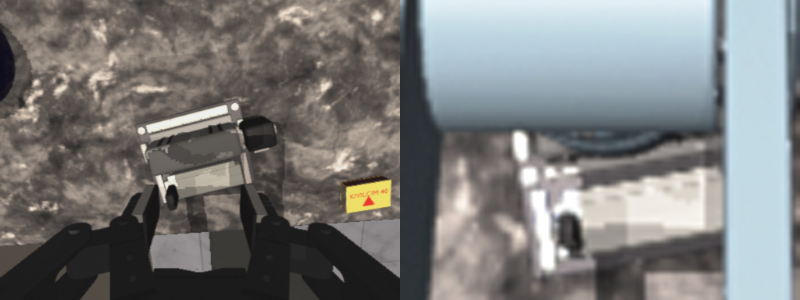

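The handle lies in the pocket with its end grip toward −y, at left picture (262,131), and the tab is at (171,195). Next is the tab, to push the jaw shut.

>>> jog_arm(
  series=[
    [[0,0,0,0,0,-0.13,50],[0,0,0,0,0,-0.127,50],[-12,-11,0,0,0,0,50],[-20,-18,0,0,0,0,50],[-17,-16,20,0,0,0,50],[0,0,30,0,0,0,50],[0,0,10,0,0,0,50],[0,0,0,0,0,0,50],[0,0,0,0,0,0,50],[0,0,0,0,0,0,50]],
  ],
)

```text
time_s: 18.4
eef_pos: [0.4009, 0.1547, 0.0895]
eef_rot: [-0.0, 0.997, 0.082, 0.001]
wrist_force: [-0.5, -0.6, -0.6]
opening: 0.578
grasp_force: 0.0
```

```bash
python3 - <<'E'
from h import *
go(*cl(-51,38),.029,9.8)
c=snap('wrist','w6')
# heights of the barrel top and tab from depth, in clamp frame
P=np.array([[pt(c,u,v,0) for u in range(0,512,2)] for v in range(0,290,2)]).reshape(-1,3)
d=P[:,:2]-C; s,k=np.sin(YAW),np.cos(YAW)
q=np.c_[k*d[:,0]+s*d[:,1],-s*d[:,0]+k*d[:,1],P[:,2]]*1e3
for n,m in(('barrel',(abs(q[:,1])<40)&(abs(q[:,0])<13)&(q[:,2]>45)&(q[:,2]<75)),('grip',(q[:,1]<-55)&(q[:,1]>-95)&(abs(q[:,0])<18)&(q[:,2]>45)&(q[:,2]<75)),('tab',(q[:,1]>20)&(q[:,1]<50)&(q[:,0]<-30)&(q[:,0]>-75)&(q[:,2]>42)&(q[:,2]<55))):
    r=q[m]; print(n,len(r), r.min(0).round(1) if len(r) else '',r.max(0).round(1) if len(r) else '',np.median(r,0).round(1) if len(r) else '')
r=q[(q[:,2]>52)&(q[:,2]<66)&(abs(q[:,0])<25)&(abs(q[:,1])<100)]
print('plane z=a x+b y+c',np.linalg.lstsq(np.c_[r[:,:2],np.ones(len(r))],r[:,2],rcond=None)[0])
E
```

```text
t 18.4 pos [0.4009 0.1547 0.0895] xang 9.36 tiltz [ 0.002  0.    -1.   ] q6 1.498 F [-0.5 -0.6 -0.6] open 49.4 gf 0.0
 shift in current tool mm [-1.7  0.3 60.5] in target tool mm [-1.5  0.3 60.5] rotvec [ 0.    -0.002 -0.008]
barrel 1796 [-13.  -39.9  45.2] [13.  40.  60.6] [ 0.8 -0.2 58.3]
grip 597 [-17.7 -82.3  46.3] [ 10.8 -55.   60.3] [ -1.7 -67.6  58.1]
tab 127 [-61.4  34.3  42. ] [-42.2  43.2  51.8] [-50.   38.2  50. ]
plane z=a x+b y+c [-1.34027781e-02  7.08734301e-04  5.78444410e+01]
```

Seated flat: barrel top 58 mm, grip at y −68. Descending on the tab and gripping it.

>>> jog_arm(
  series=[
    [[-2,0,10,0,0,-0.008,45],[0,0,18,0,0,0,45],[0,0,18,0,0,0,45],[0,0,9,0,0,0,45],[0,0,4,0,0,0,45],[0,0,0,0,0,0,45],[0,0,0,0,0,0,0],[0,0,0,0,0,0,0],[0,0,0,0,0,0,0],[0,0,0,0,0,0,0]],
  ],
)

```text
time_s: 19.45
eef_pos: [0.3986, 0.1543, 0.0301]
eef_rot: [0.0, 0.996, 0.086, 0.001]
wrist_force: [-1.1, -2.8, 6.9]
opening: 0.103
grasp_force: 59.4
```

>>> jog_arm(
  series=[
    [[0,0,0,0,0,0,0],[1,0,0,0,0,0,0],[2,0,0,0,0,0,0],[2,0,0,0,0,0,0],[2,0,0,0,0,0,0],[2,0,0,0,0,0,0],[2,0,0,0,0,0,0],[1,0,0,0,0,0,0],[1,0,0,0,0,0,0],[0,0,0,0,0,0,0]],
  ],
)

```text
time_s: 20.45
eef_pos: [0.4112, 0.1565, 0.0301]
eef_rot: [0.0, 0.996, 0.086, 0.001]
wrist_force: [-2.1, -3.3, 6.7]
opening: 0.1
grasp_force: 59.5
```

```bash
python3 - <<'E'
from h import *
go(*cl(-37,38),.029,9.8)
E
```

```text
t 20.45 pos [0.4112 0.1565 0.0301] xang 9.91 tiltz [ 0.001 -0.    -1.   ] q6 1.491 F [-2.1 -3.3  6.7] open 8.6 gf 59.49975907802582
 shift in current tool mm [2.  0.3 1.1] in target tool mm [2.  0.3 1.1] rotvec [ 0.001 -0.001  0.002]
```

>>> jog_arm(
  series=[
    [[1,0,0,0,0,0,0],[0,0,0,0,0,0,0],[1,0,0,0,0,0,0],[0,0,0,0,0,0,0],[1,0,0,0,0,0,0],[0,0,0,0,0,0,0],[0,0,0,0,0,0,0],[0,0,0,0,0,0,0],[0,0,0,0,0,0,0],[0,0,0,0,0,0,0]],
  ],
)

```text
time_s: 21.45
eef_pos: [0.4132, 0.1568, 0.0301]
eef_rot: [0.0, 0.996, 0.086, -0.0]
wrist_force: [-4.8, -4.5, 10.9]
opening: 0.101
grasp_force: 60.2
```

```bash
python3 - <<'E'
from h import *
go(*cl(-37,38),.029,9.8)
E
```

```text
t 21.45 pos [0.4132 0.1568 0.0301] xang 9.92 tiltz [-0.001 -0.001 -1.   ] q6 1.492 F [-4.8 -4.5 10.9] open 8.6 gf 60.20634055137634
 shift in current tool mm [-0.   0.3  1.1] in target tool mm [-0.   0.3  1.1] rotvec [0.001 0.001 0.002]
```

>>> jog_arm(
  series=[
    [[1,0,0,0,0,0,0],[1,0,0,0,0,0,0],[0,0,0,0,0,0,0],[0,0,0,0,0,0,0],[0,0,0,0,0,0,40],[0,0,0,0,0,0,45],[0,0,0,0,0,0,45],[0,0,-10,0,0,0,45],[0,0,-30,0,0,0,60],[0,0,-40,0,0,0,70]],
  ],
)

```text
time_s: 22.45
eef_pos: [0.4138, 0.1574, 0.1092]
eef_rot: [-0.0, 0.996, 0.086, -0.002]
wrist_force: [1.0, -0.1, 0.5]
opening: 0.817
grasp_force: 0.0
```

>>> jog_arm(
  series=[
    [[0,10,0,0,0,-0.14,70],[0,0,0,0,0,-0.14,70],[0,0,0,0,0,-0.14,70],[0,0,0,0,0,-0.14,70],[0,0,0,0,0,-0.14,70],[0,0,0,0,0,-0.14,70],[0,0,0,0,0,-0.14,70],[0,0,0,0,0,-0.14,70],[0,0,0,0,0,-0.14,70],[0,0,0,0,0,-0.14,70]],
  ],
)

```text
time_s: 23.45
eef_pos: [0.4174, 0.1478, 0.1099]
eef_rot: [0.0, 0.704, 0.71, 0.0]
wrist_force: [0.7, -0.2, 0.6]
opening: 0.818
grasp_force: 0.0
```

```bash
cat > chk.py <<'E'
from h import *
import sys
c=snap('wrist',sys.argv[1])
P=np.array([[pt(c,u,v,0) for u in range(0,512,2)] for v in range(0,250,2)]).reshape(-1,3)
d=P[:,:2]-C; s,k=np.sin(YAW),np.cos(YAW)
q=np.c_[k*d[:,0]+s*d[:,1],-s*d[:,0]+k*d[:,1],P[:,2]]*1e3
for n,m in(('barrel',(abs(q[:,1])<40)&(abs(q[:,0])<18)&(q[:,2]>50)&(q[:,2]<75)),('grip',(q[:,1]<-55)&(q[:,1]>-175)&(abs(q[:,0])<18)&(q[:,2]>54)&(q[:,2]<75)),('tab',(q[:,1]>20)&(q[:,1]<50)&(q[:,0]<-22)&(q[:,0]>-75)&(q[:,2]>46)&(q[:,2]<55))):
    r=q[m]; print(n,len(r), r.min(0).round(1) if len(r) else '',r.max(0).round(1) if len(r) else '',np.median(r,0).round(1) if len(r) else '')
E
python3 chk.py w7; python3 -c "
from h import *
go(*cl(0,-68),.10,99.8)"
```

```text
barrel 675 [-16.2  -4.3  50.4] [14.4 39.9 59.9] [-1.  19.8 58.1]
grip 0   
tab 104 [-46.9  34.1  46.6] [-27.1  43.7  51.4] [-37.1  39.6  49.7]
t 23.5 pos [0.4174 0.1478 0.1099] xang 90.84 tiltz [ 0.001  0.    -1.   ] q6 0.056 F [1.1 0.1 0.9] open 69.8 gf 0.0
 shift in current tool mm [-90.1  49.   10. ] in target tool mm [-96.7  34.4   9.9] rotvec [ 0.001 -0.    -0.156]
```

Jaw shut (tab at −37). Moving over the end grip.

>>> jog_arm(
  series=[
    [[0,0,0,0,0,-0.08,60],[0,0,0,0,0,-0.076,60],[-12,4,0,0,0,0,60],[-25,9,0,0,0,0,60],[-25,9,0,0,0,0,60],[-25,9,0,0,0,0,60],[-10,3,0,0,0,0,60],[0,0,0,0,0,0,60],[0,0,0,0,0,0,60],[0,0,0,0,0,0,60]],
  ],
)

```text
time_s: 24.5
eef_pos: [0.4654, 0.058, 0.1091]
eef_rot: [-0.0, 0.649, 0.761, -0.0]
wrist_force: [0.0, 0.5, -0.2]
opening: 0.699
grasp_force: 0.0
```

```bash
python3 chk.py w8; python3 - <<'E'
from h import *
go(*cl(0,-68),.023,99.8)
c=dict(np.load('w8.npz'));cv2.imwrite('pics/w8.png',c['frame'])
E
```

```text
barrel 1781 [-16.3 -40.   50.5] [14.7 39.9 60.4] [-0.7  3.2 58.2]
grip 372 [-13.3 -81.4  54.7] [ 12.  -55.1  60. ] [ -0.6 -67.7  58.1]
tab 150 [-46.9  33.9  46.1] [-27.2  43.8  52.6] [-36.8  38.   49.9]
t 24.55 pos [0.4654 0.058  0.1092] xang 99.08 tiltz [-0.001  0.    -1.   ] q6 -0.289 F [ 0.1 -0.6 -0.3] open 60.0 gf 0.0
 shift in current tool mm [-0.1  2.4 86.2] in target tool mm [-0.1  2.4 86.2] rotvec [-0.    -0.    -0.013]
```

View pics/w8.png

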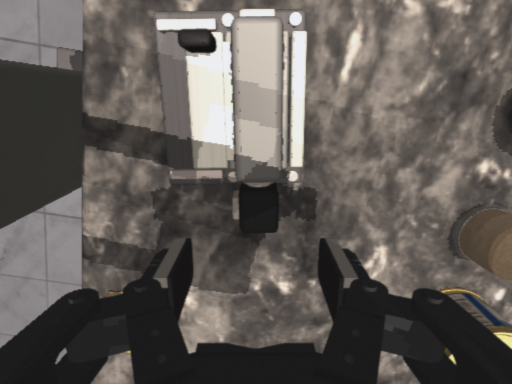

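The grip (258,208) lies between the fingers, with the button on the near (left) side and the jaw shut. Descending and squeezing.

>>> jog_arm(
  series=[
    [[0,1.5,10,0,0,-0.012,60],[0,0,22,0,0,0,60],[0,0,22,0,0,0,60],[0,0,18,0,0,0,60],[0,0,9,0,0,0,60],[0,0,5,0,0,0,60],[0,0,0,0,0,0,60],[0,0,0,0,0,0,60],[0,0,0,0,0,0,20],[0,0,0,0,0,0,10]],
  ],
)

```text
time_s: 25.55
eef_pos: [0.468, 0.0574, 0.024]
eef_rot: [0.0, 0.644, 0.765, 0.0]
wrist_force: [-1.0, -0.4, 2.4]
opening: 0.374
grasp_force: 1.0
```

>>> jog_arm(
  series=[
    [[0,0,0,0,0,0,10],[0,0,0,0,0,0,10],[0,0,0,0,0,0,10],[0,0,0,0,0,0,10],[0,0,0,0,0,0,10],[-1,0,0,0,0,0,10],[-2,0,0,0,0,0,10],[-3,0,0,0,0,0,10],[-4,0,0,0,0,0,10],[0,0,0,0,0,0,10]],
  ],
)

```text
time_s: 26.55
eef_pos: [0.4699, 0.0474, 0.024]
eef_rot: [0.001, 0.645, 0.765, 0.0]
wrist_force: [0.2, 0.3, 6.0]
opening: 0.3
grasp_force: 58.8
```

```bash
python3 - <<'E'
from h import *
go(*cl(0,-148),.023,99.8)
E
```

```text
t 26.55 pos [0.4699 0.0474 0.024 ] xang 99.73 tiltz [ 0.001 -0.    -1.   ] q6 -0.322 F [0.2 0.3 6. ] open 25.6 gf 58.82057502865791
 shift in current tool mm [-68.8  -0.2   1. ] in target tool mm [-68.8  -0.3   1. ] rotvec [ 0.001  0.    -0.001]
```

The button is flush (25.6 mm across) and the tube is moving freely. Pulling on.

>>> jog_arm(
  series=[
    [[-6,0,0,0,0,0,10],[-8,0,0,0,0,0,10],[-9,0,0,0,0,0,10],[-9,0,0,0,0,0,10],[-9,0,0,0,0,0,10],[-9,0,0,0,0,0,10],[-7,0,0,0,0,0,10],[-5,0,0,0,0,0,10],[-2,0,0,0,0,0,10],[0,0,0,0,0,0,10]],
  ],
)

```text
time_s: 27.55
eef_pos: [0.4804, -0.0158, 0.0234]
eef_rot: [0.0, 0.645, 0.764, 0.0]
wrist_force: [1.9, 1.7, 5.3]
opening: 0.295
grasp_force: 58.9
```

```bash
python3 - <<'E'
from h import *
go(*cl(0,-148),.023,99.8)
E
```

```text
t 27.55 pos [ 0.4804 -0.0158  0.0234] xang 99.71 tiltz [ 0.001 -0.    -1.   ] q6 -0.45 F [1.9 1.7 5.3] open 25.2 gf 58.85755933821201
 shift in current tool mm [-4.7  0.2  0.4] in target tool mm [-4.7  0.2  0.4] rotvec [ 0.001  0.    -0.002]
```

>>> jog_arm(
  series=[
    [[-1,0,0,0,0,0,10],[-1,0,0,0,0,0,10],[-1,0,0,0,0,0,10],[-1,0,0,0,0,0,10],[-1,0,0,0,0,0,10],[-1,0,0,0,0,0,10],[0,0,0,0,0,0,10],[0,0,0,0,0,0,10],[0,0,0,0,0,0,10],[0,0,0,0,0,0,10]],
  ],
)

```text
time_s: 28.55
eef_pos: [0.4813, -0.0215, 0.0234]
eef_rot: [0.0, 0.645, 0.765, 0.0]
wrist_force: [2.4, 1.9, 4.6]
opening: 0.3
grasp_force: 58.9
```

```bash
python3 chk.py w9; python3 - <<'E'
from h import *
go(*cl(0,-148),.023,99.8)
E
```

```text
barrel 0   
grip 3 [  -8.2 -132.3   54. ] [   8.8 -132.1   54.2] [  -7.5 -132.3   54. ]
tab 0   
t 28.6 pos [ 0.4813 -0.0215  0.0234] xang 99.73 tiltz [ 0.001 -0.    -1.   ] q6 -0.461 F [1.8 2.  4.7] open 25.4 gf 58.894106447696686
 shift in current tool mm [1.1 0.3 0.4] in target tool mm [1.1 0.3 0.4] rotvec [ 0.001  0.    -0.001]
```

>>> jog_arm(
  series=[
    [[-1,0,0,0,0,0,10],[0,0,0,0,0,0,10],[-1,0,0,0,0,0,10],[0,0,0,0,0,0,10],[-0.5,0,0,0,0,0,10],[0,0,0,0,0,0,10],[0,0,0,0,0,0,10],[0,0,0,0,0,0,10],[0,0,0,0,0,0,10],[0,0,0,0,0,0,10]],
  ],
)

```text
time_s: 29.6
eef_pos: [0.4816, -0.0239, 0.0233]
eef_rot: [0.0, 0.645, 0.765, 0.0]
wrist_force: [2.7, 2.6, 5.4]
opening: 0.298
grasp_force: 58.9
```

```bash
python3 - <<'E'
from h import *
go(*cl(0,-148),.023,99.8)
c=ctrl.camera('top'); 
P=np.array([[pt(c,u,v,0) for u in range(200,320)] for v in range(215,290)]).reshape(-1,3)
d=P[:,:2]-C; s,k=np.sin(YAW),np.cos(YAW)
q=np.c_[k*d[:,0]+s*d[:,1],-s*d[:,0]+k*d[:,1],P[:,2]]*1e3
r=q[(abs(q[:,0])<12)&(abs(q[:,1])<70)&(q[:,2]>52)&(q[:,2]<64)]; print(len(r),r.min(0),r.max(0),np.median(r,0))
r=q[(q[:,0]<-22)&(q[:,0]>-60)&(abs(q[:,1]-38)<12)&(q[:,2]>44)&(q[:,2]<55)]; print('tab',len(r),r.mean(0) if len(r) else '')
E
```

```text
t 29.6 pos [ 0.4816 -0.0239  0.0233] xang 99.74 tiltz [ 0. -0. -1.] q6 -0.466 F [2.7 2.6 5.4] open 25.5 gf 58.94320249557495
 shift in current tool mm [3.4 0.4 0.3] in target tool mm [3.4 0.4 0.3] rotvec [ 0.     0.    -0.001]
473 [-11.99600928 -53.20293179  52.195318  ] [11.98731045 44.40050652 63.72323866] [-0.15232127 -4.21287832 59.26773283]
tab 43 [-36.67760015  37.7852449   50.01168108]
```

The barrel has slid about 4 mm within its 5 mm end play. I'll take up the rest against the hard stop.

>>> jog_arm(
  series=[
    [[-1,0,0,0,0,0,10],[0,0,0,0,0,0,10],[-1,0,0,0,0,0,10],[0,0,0,0,0,0,10],[-1,0,0,0,0,0,10],[0,0,0,0,0,0,10],[0,0,0,0,0,0,10],[0,0,0,0,0,0,10],[0,0,0,0,0,0,10],[0,0,0,0,0,0,10]],
  ],
)

```text
time_s: 30.65
eef_pos: [0.4814, -0.0262, 0.023]
eef_rot: [-0.001, 0.645, 0.764, 0.0]
wrist_force: [3.0, 5.5, 5.6]
opening: 0.291
grasp_force: 58.9
```

```bash
cat > e.py <<'E'
from h import *
go(*cl(0,-148),.023,99.8)
c=ctrl.camera('top'); 
P=np.array([[pt(c,u,v,0) for u in range(200,320)] for v in range(215,290)]).reshape(-1,3)
d=P[:,:2]-C; s,k=np.sin(YAW),np.cos(YAW)
q=np.c_[k*d[:,0]+s*d[:,1],-s*d[:,0]+k*d[:,1],P[:,2]]*1e3
r=q[(abs(q[:,0])<12)&(abs(q[:,1])<70)&(q[:,2]>52)&(q[:,2]<64)]; print(len(r),r.min(0),r.max(0),np.median(r,0))
print('tilt',np.linalg.lstsq(np.c_[r[:,:2],np.ones(len(r))],r[:,2],rcond=None)[0])
E
python3 e.py
```

```text
t 30.65 pos [ 0.4814 -0.0262  0.023 ] xang 99.72 tiltz [-0.001  0.001 -1.   ] q6 -0.472 F [3.  5.5 5.6] open 24.8 gf 58.94853204488754
 shift in current tool mm [5.6 1.  0. ] in target tool mm [5.6 1.  0. ] rotvec [-0.001 -0.001 -0.001]
481 [-11.93920775 -54.60419423  52.12394492] [11.94914407 43.01869145 63.80090518] [-1.55938117e-02 -5.06863192e+00  5.92599805e+01]
tilt [1.44131157e-02 1.71932037e-02 5.92256549e+01]
```

>>> jog_arm(
  series=[
    [[-1,0,0,0,0,0,10],[0,0,0,0,0,0,10],[-0.5,0,0,0,0,0,10],[0,0,0,0,0,0,10],[0,0,0,0,0,0,10],[0,0,0,0,0,0,10],[0,0,0,0,0,0,10],[0,0,0,0,0,0,10],[0,0,0,0,0,0,10],[0,0,0,0,0,0,10]],
  ],
)

```text
time_s: 31.7
eef_pos: [0.4813, -0.0269, 0.0228]
eef_rot: [-0.001, 0.645, 0.764, 0.0]
wrist_force: [3.4, 8.3, 4.3]
opening: 0.301
grasp_force: 58.9
```

```bash
python3 e.py
```

```text
t 31.7 pos [ 0.4813 -0.0269  0.0228] xang 99.71 tiltz [-0.002  0.002 -1.   ] q6 -0.475 F [3.4 8.3 4.3] open 25.7 gf 58.94291505217552
 shift in current tool mm [ 6.4  1.2 -0.2] in target tool mm [ 6.4  1.2 -0.2] rotvec [-0.001 -0.003 -0.002]
474 [-11.94087923 -54.98062916  52.42295103] [11.98900432 42.66568301 63.80142731] [-4.49845228e-02 -5.64370275e+00  5.92631704e+01]
tilt [5.55475766e-03 1.39076506e-02 5.93029629e+01]
```

The tube is at the hard stop, the button is squeezed, and the handle is seated level.

```bash
python3 -c "
from bench import ctrl
print(ctrl.hand_in())"
```

```text
the job is handed in; nothing more can be done
None
```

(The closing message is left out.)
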